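Load the film roll onto its dispenser spindle

ROBOT

A 6-joint arm with a two-finger parallel gripper is mounted at the origin on a cart in front of the work surface, level with it; the furniture and walls round the work are solid. World frame = base frame: x ahead of the robot, y to its left, z up, the work surface at z = 0. Lengths are in mm, angles in rad, forces in N, time in s.
With the tool pointing down it reaches from about 350 to 775 mm from the base axis. Payload 7.3 kg.
Tool frame: the origin (TCP) lies at the very end of the fingers, on their centre line; the grasp point (between the pads) lies 19 mm behind it; z points along the fingers, y is the line along which they close (so a half turn about z gives the same grasp; the last joint's range is limited). The gripper opens to 92 mm and grips with 3 to 60 N. Pads are 19 mm wide; open, the fingers measure 130 mm over their backs; the gripper's body (75 mm by 190 mm) begins 47 mm behind the grasp point.
Start: joints at [-1.441, 0.342, 1.524, -0, 1.275, -0.146], TCP at [142.988, -505.172, 226.741] pointing down, gripper open.
Joint ranges: [-2.53, 2.53], [-0.77, 2.02], [0.04, 2.7], [-1, 4.14], [0.28, 2.66], [-3.11, 3.11]. Speed limits (rad/s): [2.57, 2.57, 3.14, 3.14, 3.14, 3.14].

INTERFACE

Orientations are given as [roll, pitch, yaw] about the fixed x, y, z axes, in that order (R = Rz(yaw) Ry(pitch) Rx(roll)).
In Python, from plant import get_obs, capture, close_job gives the robot as it stands. The module is installed in compiled form; this text tells all that it offers.
- The arm moves only by the shell command python3 -m handwheel 'ROWS'. ROWS is JSON, a list of rows, each a list of 3 entries, a list of its own where there are three numbers: the turn, a rotation vector about the tool's x, y, z in degrees, then the shift along the tool's x, y, z in m, then the opening, from 0 (shut) to 1 (fully open). A call has 1 to 12 rows; each row is the pose to reach, as a shift and turn from the pose commanded when the call began, along the tool's axes at that moment; what a row does not reach only later rows make up. A row lasts 1/10 s, in which the tool goes at most 50 mm and 8.59 degrees, less where a joint would pass 70% of its speed; a pose out of reach is approached as far as the arm can. A call with a gripper value outside its range is refused whole. The fingers move at their own pace and stop on an object; the grip force is fixed at half the most. Time passes only in rows, so rows that repeat a pose let the fingers close. It gives the time, the measured TCP pose, the force, the opening and the grip force at its end, in the units of the state.
- get_obs(): the state, without advancing time (a new reading comes with each control period).
- capture(name): name is "side" or "top" or "wrist"; returns a dict with "image" (384x512x3 uint8, red, green, blue), "depth" (384x512 float32, mm along the optical axis (not along the pixel's ray), 0 where there is no reading), "fx", "fy", "cx", "cy" (pixels), "camera_from_world" (4x4, takes a point from world to camera coordinates). Camera axes: x right, y down, z forward; pixel columns grow to the right and rows downward; lengths in mm; the calibration is good to about 2 mm. A picture is of the moment at which its call begins.
- close_job(): hands the job in; it is judged then, once.
The state is a dict: "time": time; "joint_positions": joint angles; "dq": joint speeds; "tau": joint torques, N m; "tool_pos": TCP position; "tcp_rot": TCP orientation; "contact_force": force on the tool from outside, world axes, zero at the start; "moment": the same for the moment, N m; "grip_width": finger opening in mm; "finger_force": force on a finger pad.
Only numpy, scipy, OpenCV 4.12 (cv2) and the standard library are available. Lean on these libraries where they do the work, as an engineer would, in place of code of your own. Each camera call takes 0.05 s, during which the arm holds its last target. There are 200 camera calls.

TASK

Take the spindle out of the fork stand by its square handle, thread it through the roll of sealing film lying in the cradle, and press its collar firmly but gently (about 10 to 15 N, never 20 N) until the loose bush at the mouth of the roll is fully home. Then lift the roll out on the spindle, without touching the roll with the fingers, and lay the spindle back in both forks of the stand with the roll hanging on it.

Things in the scene. Friction and masses are not known exactly. Their poses are not given: they have to be found in the camera images.
- spindle: Steel rod 11 mm in diameter with a black 20 mm square handle at one end, 0.1 kg. Origin at the handle's centre on the rod's axis; x runs along the rod to its tip. Along x in mm: handle -27 to 27, bare neck 27 to 49, collar (22 mm wide) 49 to 55, bare rod 55 to 165, the last 6 tapered to 6 mm wide. Starts lying level in the stand's forks with the handle overhanging; balances at about x = 60.
- spindle_tip (a point): The spindle's tip, 165 mm along its x axis
- spindle_neck (a point): Point on the spindle's axis 38 mm along x, midway along the bare neck between handle and collar: it rests in the near fork
- spindle_seat (a point): Point on the spindle's axis 90.5 mm along x: where the middle of the roll sits when the home bush bears on the collar
- roll: Film roll, 0.15 to 0.26 kg, lying in the cradle with its bore level: 65 mm long over two flanges 64 mm wide, film 50 mm wide between. Origin at its middle on the bore's axis; x runs along the bore, the way the spindle goes in, from the bush end (x = -32.5 mm) to the far end (32.5). The clear bore is 14.4 mm wide, in the bush and at the far end. It may turn about x.
- bush (a joint): How far (m) the white bush stands out of the roll's mouth: 0 fully home, at first 0.006 to 0.012. It is a sleeve of 14.4 mm bore with a 3 mm thick, 33 mm wide flange outside the roll, whose outer face lies at x = -35.5 mm less the joint value in the roll's frame. It slides stiffly at about 4.5 N and stays where it is left.
- cradle: Fixed foot 125 x 85 mm with two rails under the roll; the bore's axis is 60 mm above the worktop. Origin on the worktop under the roll; x as the roll's. An 80 mm high end stop beyond the roll holds it while the bush is pressed; its 24 mm slot, open at the top, lets the spindle pass. Its setting is unknown: the roll slides easily 3 to 25 mm along x before it bears on the stop.
- stand: Fixed grey foot 135 x 90 mm with two upright forks 8 mm thick at x = -53.5 and 53.5 mm, each an open 90 degree V about 45 mm wide at its mouth, tops 105 mm above the worktop. Origin on the worktop midway between them; x is the way the spindle's tip points. The spindle's axis rests 90 mm above the worktop, its neck in the near fork (x = -53.5) with 7 mm of play either way.

How it is judged:
By the outcome, as a careful person would: the job done as asked, in the order asked, and still so for the second after the job is handed in, with the robot touching nothing.
It also fails if it takes over 72 s, if anything falls off the work surface, if the arm or the gripper's body presses on something with over 40 N, if the wrist force passes 120 N, or if a joint passes its speed limit or range.

## Working session

There is one attempt and no reset: what is moved stays moved. The work goes in short steps, Python scripts to look and compute and a shell command to move; the robot and the scene stay as the last step left them, time stands still between calls to the robot, and variables do not carry over. Pictures are saved under pics/ and viewed, at most 10 in all, crops included, and the job is handed in when it is done.

```bash
mkdir -p pics
cat > h.py <<'E'
import numpy as np, cv2
from plant import get_obs, capture
def save(c,n): cv2.imwrite('pics/'+n+'.png',c['image'][:,:,::-1])
def world(c,uv,d=None):
    u,v=uv
    if d is None: d=c['depth'][int(v),int(u)]
    p=np.array([(u-c['cx'])/c['fx']*d,(v-c['cy'])/c['fy']*d,d,1])
    return (np.linalg.inv(c['camera_from_world'])@p)[:3]
def plane(c,uv,z):
    T=np.linalg.inv(c['camera_from_world']); o=T[:3,3]; r=world(c,uv,100.)-o
    return o+r*(z-o[2])/r[2]
def cloud(c):
    v,u=np.mgrid[:384,:512]; d=c['depth']
    p=np.stack([(u-c['cx'])/c['fx']*d,(v-c['cy'])/c['fy']*d,d,np.ones_like(d)],-1)
    return (p@np.linalg.inv(c['camera_from_world']).T)[...,:3]
E
python3 - <<'E'
from h import *
o=get_obs();print({k:np.round(v,3) for k,v in o.items()})
for n in('top','side'):
    c=capture(n);save(c,n+'0');np.savez(n+'0.npz',**c);print(n,c['fx'],c['cx'],c['cy'],np.round(c['camera_from_world'],3).tolist())
a=cv2.imread('pics/top0.png');b=cv2.imread('pics/side0.png')
E
```

```text
{'time': np.float64(0.0), 'joint_positions': array([-1.441,  0.343,  1.525, -0.   ,  1.275, -0.146]), 'dq': array([ 0.001, -0.   , -0.001,  0.002, -0.001, -0.   ]), 'tau': array([ -0.   , -43.124, -24.422,   0.072,   0.056,  -0.   ]), 'tool_pos': array([ 142.923, -504.736,  226.049]), 'tcp_rot': array([-3.14 , -0.   ,  0.276]), 'contact_force': array([-1.073,  0.052,  0.119]), 'moment': array([-0.026, -0.007, -0.015]), 'finger_force': np.float64(0.0), 'grip_width': np.float64(91.558)}
top 425.3936014517837 256.39064344864386 179.86879380957032 [[0.007, -1.0, 0.009, 2.529], [-0.983, -0.008, -0.181, 539.882], [0.181, -0.008, -0.983, 898.253], [0.0, 0.0, 0.0, 1.0]]
side 376.40655948954156 253.77315558047604 192.80502706988045 [[-0.995, -0.097, 0.015, 513.687], [-0.062, 0.498, -0.865, 87.981], [0.077, -0.862, -0.502, 1052.84], [0.0, 0.0, 0.0, 1.0]]
```

View pics/top0.png

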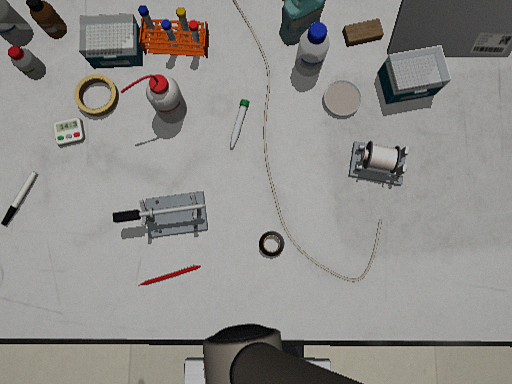

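View pics/side0.png

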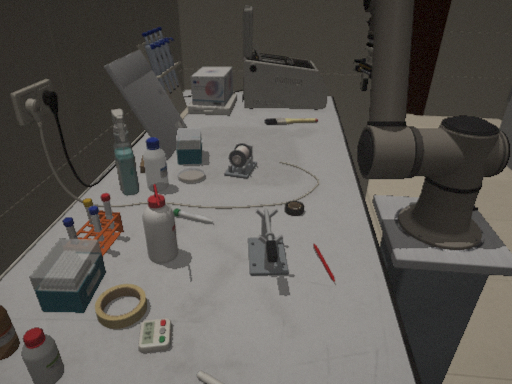

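```bash
python3 - <<'E'
import cv2,numpy as np
a=cv2.imread('pics/top0.png');b=cv2.imread('pics/side0.png')
f=lambda i,x,y:cv2.resize(i[y:y+60,x:x+80],(400,300),interpolation=cv2.INTER_CUBIC)
g=lambda i,x,y:cv2.resize(i[y:y+75,x:x+100],(400,300),interpolation=cv2.INTER_CUBIC)
cv2.imwrite('pics/z0.png',np.vstack([np.hstack([f(a,340,130),g(a,110,175)]),np.hstack([f(b,200,130),g(b,220,200)])]))
E
python3 - <<'E'
from h import *
for n in('top',):
    c=dict(np.load('top0.npz'));P=cloud(c);im=c['image'].astype(int)
    for nm,(x,y,w,h) in dict(roll=(335,125,90,75),stand=(100,180,120,70)).items():
        p=P[y:y+h,x:x+w].reshape(-1,3);k=im[y:y+h,x:x+w].reshape(-1,3)
        for lo,hi in((10,30),(50,70),(70,85),(85,100),(100,130)):
            m=(p[:,2]>lo)&(p[:,2]<hi);q=p[m]
            if m.sum()>5:
                r=cv2.minAreaRect(q[:,:2].astype(np.float32)); print(nm,lo,hi,m.sum(),np.round(q.mean(0),1),np.round(r[0],1),np.round(r[1],1),round(r[2],1))
E
```

```text
roll 10 30 186 [ 576.5 -261.9   13.5] [ 588.7 -277.4] [122.9  79.8] 79.1
roll 50 70 238 [ 584.7 -269.2   62.3] [ 591.7 -275.3] [93.5 60.6] 80.2
roll 70 85 667 [ 589.9 -275.1   78.6] [ 591.8 -275.9] [94.2 59. ] 80.6
roll 85 100 70 [ 592.2 -271.8   87.9] [ 591.7 -270.6] [65.7 35.9] 80.6
stand 10 30 539 [464.  191.3  11.5] [467.2 189. ] [ 88.7 131.4] 8.6
stand 50 70 19 [458.5 205.2  61.5] [461.5 188.3] [ 19.2 115.5] 13.6
stand 70 85 16 [459.7 218.3  81.5] [464.2 210.5] [ 21.2 156.4] 8.6
stand 85 100 692 [463.4 213.4  94.6] [464.4 209.7] [ 54.  191.4] 8.7
stand 100 130 129 [461.1 235.9 101.5] [463.4 217.8] [ 52.7 171.7] 8.5
```

View pics/z0.png

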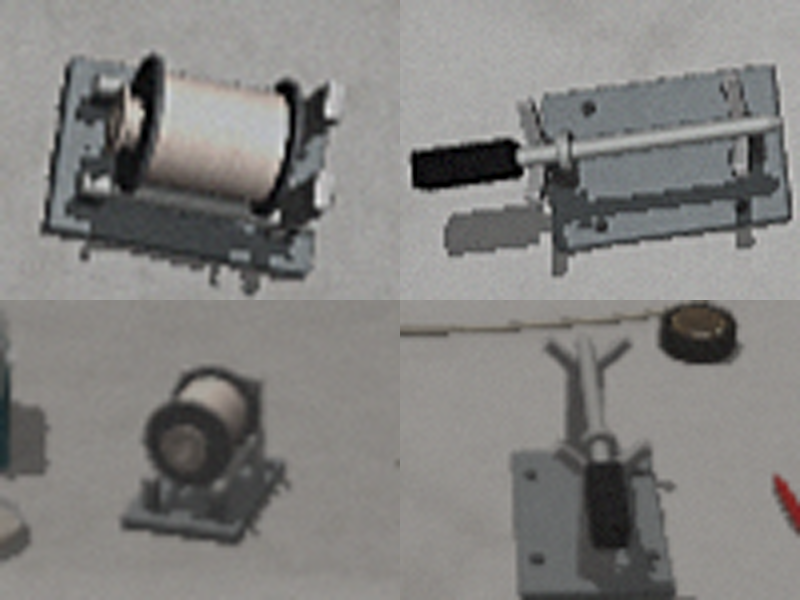

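```bash
cat >> h.py <<'E'
def axis(q):
    m=q[:,:2].mean(0);w,v=np.linalg.eigh(np.cov((q[:,:2]-m).T));d=v[:,1]*(-1 if v[1,1]>0 else 1);return m,d,np.degrees(np.arctan2(d[1],d[0]))
E
python3 - <<'E'
from h import *
for n in('top','side'):
    c=dict(np.load(n+'0.npz'));P=cloud(c);im=c['image'].astype(int);s=im.sum(2)
    near=lambda x,y,r:np.hypot(P[...,0]-x,P[...,1]-y)<r
    m=near(453,275,45)&(P[...,2]>75)&(s<130);q=P[m]
    a=axis(q);print(n,'handle',m.sum(),a,'ext',np.percentile((q[:,:2]-a[0])@a[1],[1,99]),np.percentile(q[:,2],[5,50,95]),cv2.minAreaRect(q[:,:2].astype(np.float32)))
    m=near(465,200,110)&(P[...,2]>88)&(P[...,2]<100)&(s>330);q=P[m];a=axis(q);print('rod?',m.sum(),a,np.percentile(q[:,2],[5,50,95]))
    m=near(590,-275,60)&(P[...,2]>77)&(s>380);q=P[m];a=axis(q);print('film',m.sum(),a,np.percentile(q[:,2],[5,50,95]))
    m=near(590,-275,60)&(P[...,2]>84);q=P[m];a=axis(q);print('top ridge',m.sum(),a,np.percentile((q[:,:2]-a[0])@a[1],[1,99]),np.percentile(q[:,2],[5,50,95]))
E
```

```text
top handle 255 (array([452.84286407, 275.56210654]), array([ 0.09822598, -0.99516414]), np.float64(-84.36297606011838)) ext [-27.35485742  37.90106941] [ 90.36675974  98.94645854 101.49707442] ((453.080078125, 270.28240966796875), (32.490543365478516, 66.95903015136719), 2.245889186859131)
rod? 360 (array([468.3152849 , 186.90068906]), array([ 0.14813256, -0.98896751]), np.float64(-81.48127899960414)) [90.47946245 93.95353385 98.86622387]
film 401 (array([ 591.29131227, -276.96639322]), array([-0.13257541, -0.99117292]), np.float64(-97.61844058582714)) [77.59042029 81.00868078 84.17720313]
top ridge 102 (array([ 591.24905491, -271.00459552]), array([-0.17061984, -0.98533693]), np.float64(-99.82385967539224)) [-32.6190969   32.30845406] [84.10141636 86.48342072 90.46705088]
side handle 193 (array([451.94705201, 290.23767548]), array([ 0.13050873, -0.99144716]), np.float64(-82.50100919132282)) ext [-18.19000279  30.14790625] [84.31783137 98.12439429 99.76328969] ((452.48193359375, 284.24188232421875), (20.159595489501953, 51.77389144897461), 8.805042266845703)
rod? 132 (array([466.02406286, 182.88364788]), array([ 0.18970513, -0.98184111]), np.float64(-79.06442334020471)) [90.98221218 93.68066101 98.32296549]
film 38 (array([ 588.74626237, -277.09994145]), array([ 0.02986484, -0.99955395]), np.float64(-88.2886164980251)) [77.8493921  80.30289172 83.26424223]
top ridge 27 (array([ 590.40575689, -269.18029952]), array([-0.20181089, -0.97942451]), np.float64(-101.6428746810697)) [-34.19223588  32.86631998] [84.28159271 86.04626886 88.25186521]
```

```bash
cat >> h.py <<'E'
from scipy.spatial.transform import Rotation as R
import sys, json
# work out a move in tool axes from commanded pose (pos mm, yaw deg, tilt deg = spindle tip up) to a target one
def rot(yaw,tilt=0):  # tool-down; tool x is opposite to the spindle's x; +tilt raises spindle tip
    return R.from_euler('xyz',[180,0,yaw],degrees=True)*R.from_euler('y',-tilt,degrees=True) if 0 else R.from_euler('xyz',[180,tilt,yaw],degrees=True)
def go(p0,a0,p1,a1):
    r0,r1=rot(*a0),rot(*a1)
    print('turn',np.round((r0.inv()*r1).as_rotvec(degrees=True),2),'shift',np.round(r0.inv().apply(np.subtract(p1,p0))/1000,4))
E
python3 - <<'E'
from h import *
print(rot(98.6,5).apply([-1,0,0]))
S=(142.99,-505.17,226.74);Y=(np.degrees(.276),)
go(S,Y,(480,-150,230),(60,))
go((480,-150,230),(60,),(455,267,200),(98.6,))
E
```

```text
[ 0.14896632 -0.98499386  0.08715574]
turn [  0.     0.   -44.19] shift [ 0.421  -0.2499 -0.0033]
turn [ -0.    0.  -38.6] shift [ 0.3486 -0.2302  0.03  ]
```

```bash
python3 -m handwheel '[[[0,0,-44.2],[0.421,-0.25,-0.003],1],[[0,0,-44.2],[0.421,-0.25,-0.003],1],[[0,0,-44.2],[0.421,-0.25,-0.003],1],[[0,0,-44.2],[0.421,-0.25,-0.003],1],[[0,0,-44.2],[0.421,-0.25,-0.003],1],[[0,0,-44.2],[0.421,-0.25,-0.003],1],[[0,0,-44.2],[0.421,-0.25,-0.003],1],[[0,0,-44.2],[0.421,-0.25,-0.003],1],[[0,0,-44.2],[0.421,-0.25,-0.003],1],[[0,0,-44.2],[0.421,-0.25,-0.003],1],[[0,0,-44.2],[0.421,-0.25,-0.003],1],[[0,0,-44.2],[0.421,-0.25,-0.003],1]]'
python3 -m handwheel '[[[0,0,-38.6],[0.349,-0.23,0.03],1],[[0,0,-38.6],[0.349,-0.23,0.03],1],[[0,0,-38.6],[0.349,-0.23,0.03],1],[[0,0,-38.6],[0.349,-0.23,0.03],1],[[0,0,-38.6],[0.349,-0.23,0.03],1],[[0,0,-38.6],[0.349,-0.23,0.03],1],[[0,0,-38.6],[0.349,-0.23,0.03],1],[[0,0,-38.6],[0.349,-0.23,0.03],1],[[0,0,-38.6],[0.349,-0.23,0.03],1],[[0,0,-38.6],[0.349,-0.23,0.03],1],[[0,0,-38.6],[0.349,-0.23,0.03],1],[[0,0,-38.6],[0.349,-0.23,0.03],1]]'
python3 - <<'E'
from h import *
c=capture('wrist');save(c,'w1');np.savez('w1.npz',**c);P=cloud(c)
print(get_obs()['contact_force'])
s=c['image'].astype(int).sum(2)
m=(np.hypot(P[...,0]-455,P[...,1]-275)<50)&(P[...,2]>80)&(P[...,2]<110)&(s<150)&(c['depth']>0);q=P[m]
print(m.sum());a=axis(q);print(a,np.percentile((q[:,:2]-a[0])@a[1],[1,99]),np.percentile(q[:,2],[5,50,95]),cv2.minAreaRect(q[:,:2].astype(np.float32)))
E
```

```text
time: 1.3
tool_pos: [480.0, -149.2, 229.1]
tcp_rot: [-3.14, 0.001, 1.05]
contact_force: [-0.3, 0.1, 0.2]
grip_width: 91.6
finger_force: 0.0
time: 2.5
tool_pos: [455.7, 265.4, 199.8]
tcp_rot: [-3.141, 0.001, 1.719]
contact_force: [-0.6, -0.4, -0.3]
grip_width: 91.6
finger_force: 0.0
[-0.39101189 -0.84607439  0.19742966]
1329
(array([452.44989677, 278.64952857]), array([ 0.14919812, -0.98880732]), np.float64(-81.41954054691641)) [-25.19159774  27.28076429] [ 97.78227124  99.26855529 100.43509709] ((452.86737060546875, 274.4498291015625), (18.765357971191406, 59.41792678833008), 9.028997421264648)
```

View pics/w1.png

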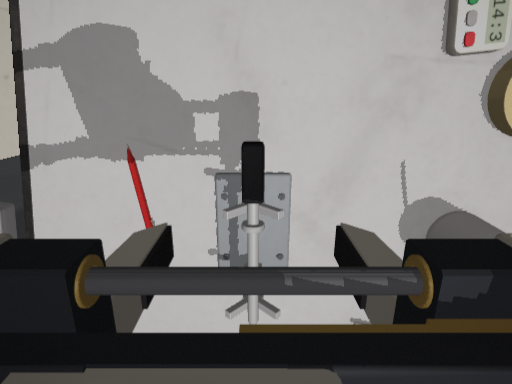

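```bash
python3 -m handwheel '[[[0,0,0],[-0.0023,-0.0007,0.05],1],[[0,0,0],[-0.0023,-0.0007,0.09],1],[[0,0,0],[-0.0023,-0.0007,0.115],1],[[0,0,0],[-0.0023,-0.0007,0.128],1],[[0,0,0],[-0.0023,-0.0007,0.128],0.6],[[0,0,0],[-0.0023,-0.0007,0.128],0],[[0,0,0],[-0.0023,-0.0007,0.128],0],[[0,0,0],[-0.0023,-0.0007,0.128],0],[[0,0,0],[-0.0023,-0.0007,0.128],0],[[0,0,0],[-0.0023,-0.0007,0.128],0],[[0,0,0],[-0.0023,-0.0007,0.128],0],[[0,0,0],[-0.0023,-0.0007,0.128],0]]'
```

```text
time: 3.75
tool_pos: [454.9, 264.9, 71.7]
tcp_rot: [3.142, 0.0, 1.721]
contact_force: [-0.5, 0.6, 0.7]
grip_width: 32.1
finger_force: 0.0
```

```bash
python3 -m handwheel '[[[0,0,0],[0,0,0],0],[[0,0,0],[0,0,0],0],[[0,0,0],[0,0,0],0],[[0,0,0],[0,0,0],0],[[0,0,0],[0,0,0],0]]'
python3 -m handwheel '[[[0,0,0],[0,0,-0.02],0],[[0,0,0],[0,0,-0.05],0],[[0,0,0],[0,0,-0.08],0],[[0,0,0],[0,0,-0.08],0],[[0,0,0],[0,0,-0.08],0]]'
python3 - <<'E'
from h import *
print(get_obs()['moment'])
for n in ('side','top'):
    c=capture(n);np.savez(n+'2.npz',**c);save(c,n+'2');P=cloud(c)
    m=(P[...,2]>120)&(P[...,2]<200)&(abs(P[...,0]-470)<50)&(P[...,1]>90)&(P[...,1]<228)
    q=P[m];print(n,m.sum())
    if m.sum()>20:
        mm=q.mean(0);u,s,v=np.linalg.svd(q-mm);d=v[0]*(-np.sign(v[0][1]));print(mm,d,np.degrees(np.arcsin(d[2])),np.degrees(np.arctan2(d[1],d[0])),q[:,1].min())
E
```

```text
time: 4.25
tool_pos: [455.0, 264.9, 71.7]
tcp_rot: [3.142, 0.0, 1.721]
contact_force: [0.2, 1.0, 0.4]
grip_width: 19.9
finger_force: 30.0
time: 4.75
tool_pos: [454.9, 264.9, 151.8]
tcp_rot: [3.141, -0.0, 1.721]
contact_force: [-0.3, 1.2, -1.3]
grip_width: 19.5
finger_force: 30.0
[ 0.01134586 -0.0740905   0.00192948]
side 17
top 370
[468.34553515 175.65634114 172.69095904] [ 0.15422806 -0.98791994 -0.01509609] -0.8649748173487277 -81.12695190299081 115.20458374023148
```

Run:
```python
from h import *
go((454.7,264.6,152),(98.6,),(575,-325,240),(80,))
```

```text
turn [ 0.  -0.  18.6] shift [-0.601   0.0308 -0.088 ]
```

```bash
python3 -m handwheel '[[[0,0,0],[-0.04,0.002,-0.02],0],[[0,0,2],[-0.09,0.005,-0.03],0],[[0,0,4],[-0.14,0.007,-0.04],0],[[0,0,6],[-0.19,0.01,-0.05],0],[[0,0,8],[-0.24,0.012,-0.06],0],[[0,0,10],[-0.29,0.015,-0.07],0],[[0,0,12],[-0.34,0.018,-0.08],0],[[0,0,14],[-0.39,0.02,-0.088],0],[[0,0,16],[-0.44,0.023,-0.088],0],[[0,0,18.6],[-0.49,0.025,-0.088],0],[[0,0,18.6],[-0.535,0.028,-0.088],0],[[0,0,18.6],[-0.575,0.03,-0.088],0]]'
python3 -m handwheel '[[[0,0,0],[-0.026,-0.008,0],0],[[0,0,0],[-0.026,-0.008,0],0],[[0,0,0],[-0.026,-0.008,0],0],[[0,0,0],[-0.026,-0.008,0],0]]'
python3 - <<'E'
from h import *
print(get_obs()['moment'])
c=capture('wrist');save(c,'w3');np.savez('w3.npz',**c);P=cloud(c)
m=(P[...,2]>50)&(P[...,2]<110)&(c['depth']>0)&(np.hypot(P[...,0]-591,P[...,1]+275)<70)
q=P[m];print(m.sum(),np.percentile(q[:,2],[50,99]))
d0=np.array([-np.sin(np.radians(10)),-np.cos(np.radians(10))]);n0=np.array([-d0[1],d0[0]])
from scipy.optimize import least_squares
# flange/film surface: fit cylinder axis to film pts (bright, mid z)
s=c['image'].astype(int).sum(2);k=s[m]
a=(q[:,:2]-[591,-275])@d0
b=q[(k>330)&(abs(a)<22)&(q[:,2]>68)];print(len(b))
f=lambda p:np.hypot((b[:,:2]-[591,-275])@n0-p[0]-p[1]*((b[:,:2]-[591,-275])@d0),b[:,2]-p[2])-25
r=least_squares(f,[0,0,60],loss='soft_l1');print('lat,slope,z',r.x,'yaw',-100+np.degrees(r.x[1]),np.std(r.fun),'pt',np.array([591,-275])+n0*r.x[0])
h=np.histogram(a[q[:,2]>86],bins=np.arange(-60,61,3));print(h)
E
```

```text
time: 6.05
tool_pos: [570.1, -301.6, 237.5]
tcp_rot: [-3.139, -0.001, 1.395]
contact_force: [0.8, 0.9, -1.8]
grip_width: 19.4
finger_force: 30.0
time: 6.45
tool_pos: [558.3, -322.2, 239.0]
tcp_rot: [-3.14, -0.001, 1.397]
contact_force: [0.1, 0.3, -0.2]
grip_width: 19.5
finger_force: 30.0
[ 0.0890326  -0.10387188 -0.01362416]
3879 [80.0230281  90.41698686]
1941
lat,slope,z [5.82683365e-01 2.89650098e-03 5.87482492e+01] yaw -99.83404271861599 0.6108527005116853 pt [ 591.5738311 -275.1011819]
(array([  0,   0,   0,   0,   0,   0,   0,   0,  56, 102,   0,   0,   0,
         0,   0,   1,   0,   0,   0,   0,   0,   0,   0,   0,   0,   0,
         0,   0,  30,  91,   0,   0,   0,   0,   0,   0,   0,   0,   0,
         0]), array([-60, -57, -54, -51, -48, -45, -42, -39, -36, -33, -30, -27, -24,
       -21, -18, -15, -12,  -9,  -6,  -3,   0,   3,   6,   9,  12,  15,
        18,  21,  24,  27,  30,  33,  36,  39,  42,  45,  48,  51,  54,
        57,  60]))
```

View pics/w3.png

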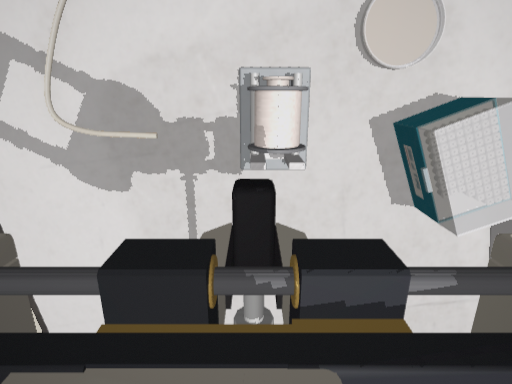

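Run:
```python
from h import *
c=dict(np.load('w3.npz'));P=cloud(c);t=np.array([558.3,-322.2]);s=c['image'].astype(int).sum(2)
m=(P[...,2]>250)&(P[...,2]<285)&(c['depth']>0);m[:,:215]=0;m[:,300:]=0;m[230:]=0
q=P[m];d=np.array([-np.cos(np.radians(80)),-np.sin(np.radians(80))]);n=np.array([-d[1],d[0]])
A=(q[:,:2]-t)@d;L=(q[:,:2]-t)@n;print(len(q),np.percentile(q[:,2],[5,50,95]),np.percentile(A,[1,50,99]))
for lo in range(-45,-5,5):
    k=(A>lo)&(A<lo+5)
    if k.sum()>10:print(lo,k.sum(),np.percentile(L[k],[2,98]),np.median(q[k,2]))
go((557.9,-323.7,240),(80,),(629.8,-56.2,140),(80.2,))
```

```text
2194 [255.14514749 266.43515894 267.66936712] [-39.2348701  -31.29931207 -19.03530835]
-40 749 [-9.22700843  9.14763996] 264.56098520042116
-35 463 [-9.76423016  9.55581658] 266.7432819186106
-30 453 [-9.83062061  9.74576251] 266.76639868236884
-25 432 [-9.46768284  9.44848639] 266.6636311261377
-20 97 [-9.55050399  9.48126919] 266.45656801291807
turn [ 0.   0.  -0.2] shift [0.2759 0.0244 0.1   ]
```

```bash
python3 -m handwheel '[[[0,0,-0.2],[0.045,0.004,0],0],[[0,0,-0.2],[0.09,0.008,0],0],[[0,0,-0.2],[0.14,0.012,0],0],[[0,0,-0.2],[0.19,0.017,0.01],0],[[0,0,-0.2],[0.235,0.021,0.03],0],[[0,0,-0.2],[0.27,0.024,0.06],0],[[0,0,-0.2],[0.276,0.0244,0.1],0],[[0,0,-0.2],[0.276,0.0244,0.145],0],[[0,0,-0.2],[0.276,0.0244,0.18],0],[[0,0,-0.2],[0.276,0.0244,0.198],0],[[0,0,-0.2],[0.276,0.0244,0.198],0],[[0,0,-0.2],[0.276,0.0244,0.198],0]]'
python3 - <<'E'
from h import *
print(get_obs()['contact_force'],get_obs()['tool_pos'])
ims=[]
for n,(x,y) in (('top',(290,130)),('side',(200,130))):
    c=capture(n);np.savez(n+'4.npz',**c);im=c['image'][:,:,::-1]
    ims.append(cv2.resize(im[y:y+70,x:x+120] if n=='top' else im[y:y+70,x:x+120],(800,300 if 0 else 467),interpolation=cv2.INTER_CUBIC)[:300] if 0 else cv2.resize(im[y-5:y+70,x-20:x+113] if n=='side' else im[y:y+75,x:x+133],(530,300),interpolation=cv2.INTER_CUBIC))
    P=cloud(c);d=np.array([-np.cos(np.radians(80.2)),-np.sin(np.radians(80.2))]);nn=np.array([-d[1],d[0]]);t=np.array(get_obs()['tool_pos'][:2])
    A=(P[...,:2]-t)@d;L=(P[...,:2]-t)@nn
    for lo in range(50,165,10):
        k=(A>lo)&(A<=lo+10)&(abs(L)<9)&(P[...,2]>48)&(P[...,2]<75)
        if k.sum()>3:print(n,lo,k.sum(),round(np.median(L[k]),1),np.percentile(P[...,2][k],[50,90]).round(1))
cv2.imwrite('pics/z4.png',np.vstack(ims))
E
```

```text
time: 7.7
tool_pos: [630.6, -55.0, 42.5]
tcp_rot: [3.141, 0.0, 1.401]
contact_force: [0.3, 0.6, 0.5]
grip_width: 19.4
finger_force: 30.0
[0.32313151 0.59847589 0.52138286] [630.62056706 -54.99185806  42.48477846]
top 110 7 -2.5 [64.2 66.2]
top 120 24 -1.4 [64.  66.3]
top 130 20 -1.2 [63.7 65.6]
top 140 19 -0.8 [63.6 65.6]
```

View pics/z4.png

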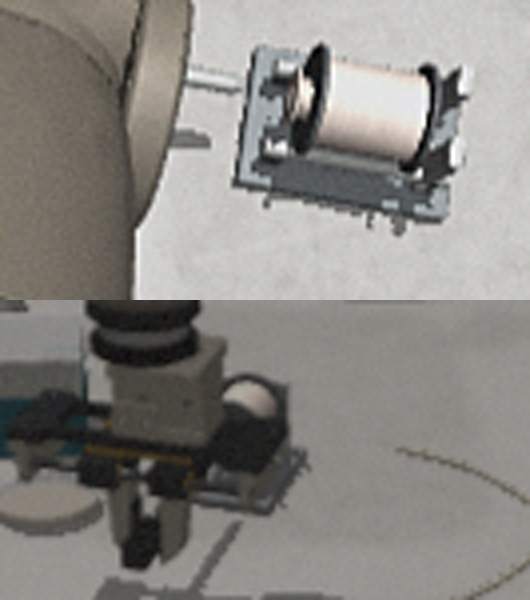

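Run:
```python
from h import *
go((0,0,0),(80.2,),(-.7,0,-.7),(80.2,.8))
go((0,0,0),(80.2,0.8),(-100*.1703,-100*.9854,0),(80.2,.8))
```

```text
turn [ 0.  -0.8  0. ] shift [-0.0001 -0.0007  0.0007]
turn [0. 0. 0.] shift [-0.1    -0.      0.0014]
```

```bash
python3 -m handwheel '[[[0,-0.8,0],[0,-0.0007,0.0007],0],[[0,-0.8,0],[0,-0.0007,0.0007],0],[[0,-0.8,0],[-0.01,-0.0007,0.0007],0],[[0,-0.8,0],[-0.02,-0.0007,0.0007],0],[[0,-0.8,0],[-0.03,-0.0007,0.0007],0],[[0,-0.8,0],[-0.04,-0.0007,0.0007],0],[[0,-0.8,0],[-0.05,-0.0007,0.0007],0],[[0,-0.8,0],[-0.05,-0.0007,0.0007],0]]'
python3 - <<'E'
from h import *
o=get_obs();print(o['contact_force'],o['moment'],o['tool_pos'])
E
```

```text
time: 8.6
tool_pos: [620.7, -106.9, 41.0]
tcp_rot: [3.142, 0.014, 1.398]
contact_force: [-0.3, 0.3, -1.9]
grip_width: 19.5
finger_force: 30.0
[-0.28617047  0.30024249 -1.88934245] [ 0.04077966 -0.10380398  0.01600794] [ 620.71200312 -106.85498604   40.99252261]
```

```bash
python3 -m handwheel '[[[0,0,0],[-0.01,0,0.0001],0],[[0,0,0],[-0.02,0,0.0003],0],[[0,0,0],[-0.03,0,0.0004],0],[[0,0,0],[-0.04,0,0.0006],0],[[0,0,0],[-0.04,0,0.0006],0]]'
python3 - <<'E'
from h import *
o=get_obs();print(o['contact_force'],o['moment'],o['tool_pos'])
E
```

```text
time: 9.1
tool_pos: [613.9, -146.1, 41.0]
tcp_rot: [3.141, 0.014, 1.398]
contact_force: [0.1, -0.2, -0.8]
grip_width: 19.8
finger_force: 30.0
[ 0.09475935 -0.23278814 -0.84493073] [ 0.0390923  -0.12668958  0.00061693] [ 613.94921502 -146.0550071    41.00222786]
```

```bash
python3 -m handwheel '[[[0,0,0],[-0.01,0,0.0001],0],[[0,0,0],[-0.02,0,0.0003],0],[[0,0,0],[-0.03,0,0.0004],0],[[0,0,0],[-0.036,0,0.0005],0],[[0,0,0],[-0.036,0,0.0005],0]]'
python3 - <<'E'
from h import *
o=get_obs();print(o['contact_force'],o['moment'],o['tool_pos'])
c=capture('top');cv2.imwrite('pics/t5.png',cv2.resize(c['image'][125:200,310:443,::-1],(798,450),interpolation=cv2.INTER_CUBIC))
E
```

```text
time: 9.6
tool_pos: [607.8, -181.0, 41.0]
tcp_rot: [3.141, 0.014, 1.399]
contact_force: [-0.0, 0.1, -1.0]
grip_width: 19.5
finger_force: 30.0
[-0.00295483  0.08569358 -0.99519521] [ 0.02285822 -0.09447019  0.00495734] [ 607.84820859 -180.999958     40.97966209]
```

View pics/t5.png

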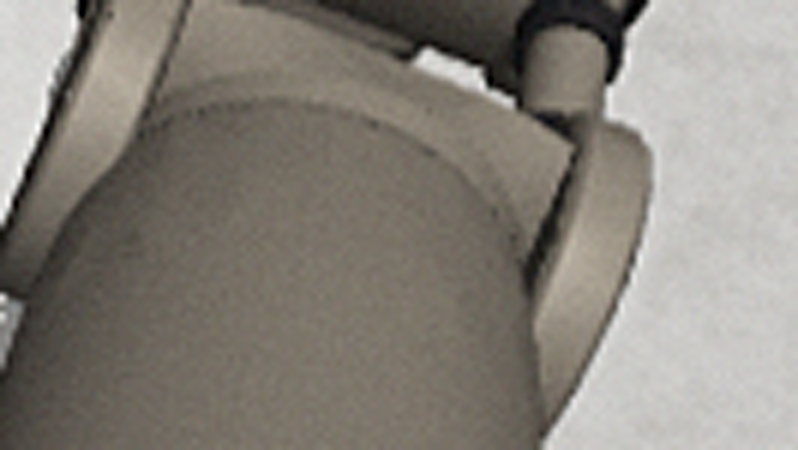

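```bash
for i in 1; do python3 -m handwheel '[[[0,0,0],[-0.002,0,0],0],[[0,0,0],[-0.004,0,0.0001],0],[[0,0,0],[-0.005,0,0.0001],0],[[0,0,0],[-0.005,0,0.0001],0]]'; done
```

```text
time: 10.05
tool_pos: [607.2, -184.8, 41.0]
tcp_rot: [3.142, 0.014, 1.4]
contact_force: [-0.9, -0.0, -1.3]
grip_width: 19.7
finger_force: 30.0
```

```bash
python3 -m handwheel '[[[0,0,0],[-0.001,0,0],0],[[0,0,0],[-0.002,0,0],0],[[0,0,0],[-0.003,0,0],0],[[0,0,0],[-0.003,0,0],0]]'
```

```text
time: 10.45
tool_pos: [606.7, -187.9, 41.0]
tcp_rot: [3.141, 0.014, 1.4]
contact_force: [-0.2, -0.3, -1.2]
grip_width: 19.7
finger_force: 30.0
```

```bash
python3 -m handwheel '[[[0,0,0],[-0.001,0,0],0],[[0,0,0],[-0.002,0,0],0],[[0,0,0],[-0.003,0,0],0],[[0,0,0],[-0.003,0,0],0]]'
```

```text
time: 10.85
tool_pos: [606.2, -190.5, 41.0]
tcp_rot: [-3.142, 0.014, 1.4]
contact_force: [0.5, 2.2, -0.5]
grip_width: 19.7
finger_force: 30.0
```

```bash
python3 -m handwheel '[[[0,0,0],[-0.001,0,0],0],[[0,0,0],[-0.002,0,0],0],[[0,0,0],[-0.003,0,0],0],[[0,0,0],[-0.003,0,0],0]]'
```

```text
time: 11.25
tool_pos: [605.6, -193.8, 41.0]
tcp_rot: [-3.142, 0.014, 1.4]
contact_force: [-0.4, 1.3, -0.2]
grip_width: 20.0
finger_force: 30.0
```

```bash
python3 -m handwheel '[[[0,0,0],[-0.001,0,0],0],[[0,0,0],[-0.002,0,0],0],[[0,0,0],[-0.002,0,0],0]]'
```

```text
time: 11.55
tool_pos: [605.3, -195.9, 41.1]
tcp_rot: [3.142, 0.014, 1.4]
contact_force: [0.1, 0.5, -1.3]
grip_width: 19.8
finger_force: 30.0
```

```bash
python3 -m handwheel '[[[0,0,0],[-0.001,0,0],0],[[0,0,0],[-0.002,0,0],0],[[0,0,0],[-0.002,0,0],0]]'
```

```text
time: 11.85
tool_pos: [604.9, -197.8, 41.1]
tcp_rot: [-3.142, 0.014, 1.4]
contact_force: [0.2, 1.5, -0.9]
grip_width: 19.8
finger_force: 30.0
```

```bash
python3 -m handwheel '[[[0,0,0],[-0.001,0,0],0],[[0,0,0],[-0.002,0,0],0],[[0,0,0],[-0.003,0,0],0],[[0,0,0],[-0.003,0,0],0]]'
```

```text
time: 12.25
tool_pos: [604.4, -200.7, 41.1]
tcp_rot: [-3.142, 0.014, 1.4]
contact_force: [-0.3, 0.2, -2.0]
grip_width: 19.9
finger_force: 30.0
```

```bash
python3 -m handwheel '[[[0,0,0],[-0.001,0,0],0],[[0,0,0],[-0.002,0,0],0],[[0,0,0],[-0.003,0,0],0],[[0,0,0],[-0.003,0,0],0]]'
```

```text
time: 12.65
tool_pos: [603.9, -203.4, 41.2]
tcp_rot: [-3.141, 0.014, 1.4]
contact_force: [-0.6, 4.5, -0.6]
grip_width: 19.6
finger_force: 30.0
```

```bash
python3 -m handwheel '[[[0,0,0],[-0.001,0,0],0],[[0,0,0],[-0.002,0,0],0],[[0,0,0],[-0.002,0,0],0]]'
```

```text
time: 12.95
tool_pos: [603.6, -205.6, 41.2]
tcp_rot: [-3.142, 0.014, 1.4]
contact_force: [0.7, 3.4, -3.0]
grip_width: 19.9
finger_force: 30.0
```

```bash
python3 -m handwheel '[[[0,0,0],[-0.001,0,0],0],[[0,0,0],[-0.002,0,0],0],[[0,0,0],[-0.002,0,0],0]]'
```

```text
time: 13.25
tool_pos: [603.3, -207.3, 41.2]
tcp_rot: [-3.141, 0.014, 1.4]
contact_force: [0.7, 5.3, -3.1]
grip_width: 19.6
finger_force: 30.0
```

```bash
python3 -m handwheel '[[[0,0,0],[-0.0005,0,0],0],[[0,0,0],[-0.001,0,0],0],[[0,0,0],[-0.001,0,0],0]]'
```

```text
time: 13.55
tool_pos: [603.2, -207.3, 41.2]
tcp_rot: [-3.141, 0.012, 1.4]
contact_force: [2.4, 8.5, -1.5]
grip_width: 19.8
finger_force: 30.0
```

```bash
python3 -m handwheel '[[[0,0,0],[-0.0005,0,0],0],[[0,0,0],[-0.001,0,0],0],[[0,0,0],[-0.001,0,0],0]]'
```

```text
time: 13.85
tool_pos: [603.2, -207.3, 41.2]
tcp_rot: [-3.141, 0.011, 1.4]
contact_force: [1.9, 11.5, -0.8]
grip_width: 20.1
finger_force: 30.0
```

```bash
python3 -m handwheel '[[[0,0,0],[-0.0005,0,0],0],[[0,0,0],[-0.0005,0,0],0],[[0,0,0],[-0.0005,0,0],0],[[0,0,0],[-0.0005,0,0],0]]'
python3 - <<'E'
from h import *
o=get_obs();print(o['contact_force'],o['moment'],o['tool_pos'],np.degrees(o['tcp_rot']))
E
```

```text
time: 14.25
tool_pos: [603.2, -207.3, 41.2]
tcp_rot: [-3.141, 0.011, 1.4]
contact_force: [2.2, 12.7, -0.6]
grip_width: 19.7
finger_force: 30.0
[ 2.17181831 12.73109162 -0.56948858] [ 2.28920603 -0.5692297   0.01019494] [ 603.15160461 -207.34994718   41.19549636] [-179.96494543    0.606173     80.22044296]
```

```bash
python3 -m handwheel '[[[0,0,0],[0.001,0,0],0],[[0,0,0],[0.002,0,0],0],[[0,0,0],[0.0035,0,0],0],[[0,0,0],[0.0035,0,0],0],[[0,-0.7,0],[0.0035,0,-0.001],0],[[0,-1.4,0],[0.0035,0,-0.002],0],[[0,-2,0],[0.0035,0,-0.003],0],[[0,-2,0],[0.0035,0,-0.003],0]]'
python3 - <<'E'
from h import *
o=get_obs();print(o['contact_force'],o['moment'],o['tool_pos'],np.degrees(o['tcp_rot']))
E
```

```text
time: 15.05
tool_pos: [603.5, -206.4, 44.4]
tcp_rot: [3.141, 0.05, 1.4]
contact_force: [-0.2, -0.5, -2.8]
grip_width: 19.7
finger_force: 30.0
[-0.23396708 -0.48951989 -2.81675667] [ 0.27018217 -0.19724965 -0.02622685] [ 603.52905335 -206.37958784   44.39029524] [179.98849031   2.8555433   80.23088698]
```

```bash
python3 -m handwheel '[[[0,0,0],[0.001,0,-0.004],0],[[0,0,0],[0.001,0,-0.008],0],[[0,0,0],[0.001,0,-0.014],0],[[0,0,0],[0.001,0,-0.02],0],[[0,0,0],[0.001,0,-0.02],0]]'
python3 - <<'E'
from h import *
o=get_obs();print(o['contact_force'],o['moment'],o['tool_pos'],np.degrees(o['tcp_rot']))
c=capture('side');np.savez('s6.npz',**c)
d=capture('top')
f=lambda i,x,y:cv2.resize(i[y:y+75,x:x+100],(400,300),interpolation=cv2.INTER_CUBIC)
cv2.imwrite('pics/z6.png',np.hstack([f(c['image'][:,:,::-1],190,120),f(d['image'][:,:,::-1],340,120)]))
E
```

```text
time: 15.55
tool_pos: [604.5, -204.9, 65.7]
tcp_rot: [3.139, 0.05, 1.4]
contact_force: [-0.6, -0.2, -3.4]
grip_width: 20.0
finger_force: 30.0
[-0.58775751 -0.15540458 -3.36242257] [ 0.24166254 -0.10162925 -0.02024612] [ 604.53346293 -204.86974154   65.65668845] [179.85961846   2.84335637  80.195311  ]
```

View pics/z6.png

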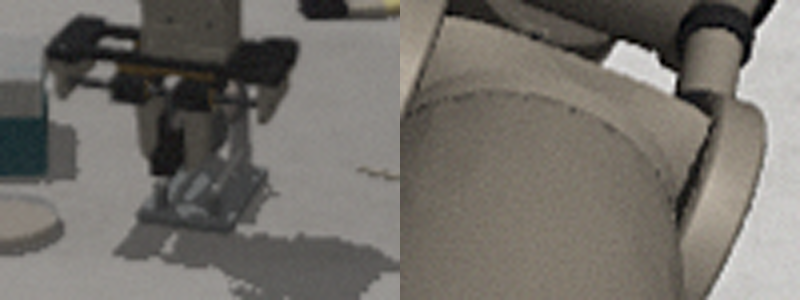

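```bash
python3 -m handwheel '[[[0,0,0],[0,0,-0.01],0],[[0,0,0],[0,0,-0.025],0],[[0,0,0],[0,0,-0.045],0],[[0,0,0],[0,0,-0.065],0],[[0,0,0],[0,0,-0.085],0],[[0,0,0],[0,0,-0.1],0],[[0,0,0],[0,0,-0.11],0],[[0,0,0],[0,0,-0.115],0],[[0,0,0],[0,0,-0.115],0]]'
python3 - <<'E'
from h import *
o=get_obs();print(o['contact_force'],o['moment'],o['tool_pos'],np.degrees(o['tcp_rot']))
t=o['tool_pos'];yaw=80.2
d=np.array([-np.cos(np.radians(yaw)),-np.sin(np.radians(yaw))]);n=np.array([-d[1],d[0]])
ims=[]
for nm in('side','top','wrist'):
    c=capture(nm);np.savez(nm+'7.npz',**c);P=cloud(c);A=(P[...,:2]-t[:2])@d;L=(P[...,:2]-t[:2])@n
    ok=(c['depth']>0)&(abs(L)<40)&(P[...,2]>t[2]-35)&(P[...,2]<t[2]+65)
    for lo in range(-40,165,10):
        k=ok&(A>lo)&(A<=lo+10)
        if k.sum()>5:print(nm,lo,k.sum(),np.percentile(P[...,2][k]-t[2],[5,50,97]).round(1),np.percentile(L[k],[3,97]).round(1))
    save(c,nm+'7')
E
```

```text
time: 16.55
tool_pos: [604.9, -199.0, 179.5]
tcp_rot: [3.141, 0.049, 1.4]
contact_force: [0.2, 0.5, -3.3]
grip_width: 19.7
finger_force: 30.0
[ 0.23673714  0.49785647 -3.25549007] [ 0.2553491  -0.14777076  0.00281762] [ 604.88226665 -198.95536879  179.5409829 ] [179.9560452    2.81503466  80.20504631]
side -40 14 [ 6.9 22.4 25.6] [-10.8   8.2]
side -30 17 [12.1 25.  56.8] [-16.2  11.7]
side -20 184 [ 8.5 33.4 57.8] [-29.1  26.4]
side -10 38 [10.6 30.4 57.4] [-29.9  17.6]
side 0 25 [15.9 31.7 55.4] [-28.6  12.3]
side 30 11 [18.7 25.  37.4] [-27.6  20.3]
side 40 77 [-7.3 19.6 37.1] [-30.8  20.2]
side 60 6 [21.7 27.2 32.5] [-25.2 -17.9]
side 70 8 [14.7 24.8 33.5] [-25.  -19.7]
side 80 7 [ 8.8 22.9 31.1] [-25.5 -19.9]
side 90 6 [ 7.9 20.3 28.1] [-27.9 -22.1]
side 100 28 [-4.2 16.8 41. ] [-30.4 -14.7]
top 70 20 [29.2 36.2 39.9] [11.9 21.8]
top 80 29 [31.2 38.4 41.9] [ 8.7 21.7]
top 90 33 [32.8 39.3 43.3] [ 6.4 21.6]
top 100 56 [20.5 41.8 51.3] [ 2.6 30.5]
wrist -40 1217 [10.7 24.5 26. ] [-9.8  8.6]
wrist -30 862 [23.8 25.4 26.6] [-10.    8.8]
wrist -20 2324 [ 5.5 25.4 41.2] [-22.4  21.2]
wrist -10 987 [12.5 26.2 62.3] [-12.8  11.7]
wrist 0 303 [42.1 45.1 57.5] [-12.8  11.7]
wrist 10 33 [21.8 22.6 23.5] [-4.   3.3]
wrist 20 319 [19.7 22.2 23.6] [-5.6  4.4]
wrist 30 517 [12.6 21.2 24. ] [-10.5   9.3]
wrist 40 610 [-10.5   1.2  16.6] [-16.7  15.5]
```

Run:
```python
from h import *
go((604.9,-199,179.5),(80.2,2.82),(490,0,190),(90,2.82))
go((490,0,190),(90,2.82),(455,265,175),(98.6,2.82))
```

```text
turn [-0.48  0.   -9.79] shift [ 0.1758 -0.1471 -0.0192]
turn [-0.42  0.   -8.59] shift [ 0.2654 -0.035   0.0019]
```

```bash
python3 -m handwheel '[[[-0.02,0,-0.5],[0.009,-0.007,-0.001],0],[[-0.05,0,-1],[0.022,-0.018,-0.002],0],[[-0.1,0,-2],[0.044,-0.037,-0.005],0],[[-0.17,0,-3.4],[0.066,-0.055,-0.007],0],[[-0.24,0,-4.9],[0.088,-0.074,-0.01],0],[[-0.31,0,-6.3],[0.11,-0.092,-0.012],0],[[-0.38,0,-7.8],[0.132,-0.11,-0.014],0],[[-0.43,0,-8.8],[0.154,-0.129,-0.017],0],[[-0.46,0,-9.4],[0.167,-0.14,-0.018],0],[[-0.48,0,-9.79],[0.1758,-0.1471,-0.0192],0],[[-0.48,0,-9.79],[0.1758,-0.1471,-0.0192],0]]'
python3 -m handwheel '[[[-0.02,0,-0.4],[0.012,-0.002,0],0],[[-0.06,0,-1.2],[0.037,-0.005,0],0],[[-0.11,0,-2.2],[0.067,-0.009,0],0],[[-0.16,0,-3.2],[0.097,-0.013,0],0],[[-0.21,0,-4.3],[0.132,-0.017,0.001],0],[[-0.26,0,-5.4],[0.167,-0.022,0.001],0],[[-0.31,0,-6.4],[0.197,-0.026,0.001],0],[[-0.36,0,-7.4],[0.227,-0.03,0.002],0],[[-0.4,0,-8.2],[0.25,-0.033,0.002],0],[[-0.42,0,-8.59],[0.262,-0.035,0.002],0],[[-0.42,0,-8.59],[0.2654,-0.035,0.0019],0],[[-0.42,0,-8.59],[0.2654,-0.035,0.0019],0]]'
python3 - <<'E'
from h import *
o=get_obs();print(o['contact_force'],o['moment'],o['tool_pos'],np.degrees(o['tcp_rot']))
t=o['tool_pos'];yaw=98.6
d=np.array([-np.cos(np.radians(yaw)),-np.sin(np.radians(yaw))]);n=np.array([-d[1],d[0]])
for nm in('top','side','wrist'):
    c=capture(nm);save(c,nm+'8');np.savez(nm+'8.npz',**c);P=cloud(c);A=(P[...,:2]-t[:2])@d;L=(P[...,:2]-t[:2])@n
    ok=(c['depth']>0)&(abs(L)<12)&(P[...,2]>t[2]+5)&(P[...,2]<t[2]+65)
    for lo in range(-40,165,10):
        k=ok&(A>lo)&(A<=lo+10)
        if k.sum()>5:print(nm,lo,k.sum(),np.percentile(P[...,2][k]-t[2],[50,90,97]).round(1),np.percentile(L[k],[3,97]).round(1))
a=cv2.imread('pics/top8.png');b=cv2.imread('pics/side8.png')
cv2.imwrite('pics/z8.png',np.hstack([cv2.resize(a[170:260,90:210],(400,300)),cv2.resize(b[150:300,180:330],(300,300))]))
E
```

```text
time: 17.8
tool_pos: [489.5, 0.9, 189.8]
tcp_rot: [3.141, 0.049, 1.572]
contact_force: [-0.2, -0.9, -2.7]
grip_width: 19.8
finger_force: 30.0
time: 19.0
tool_pos: [455.1, 264.7, 174.5]
tcp_rot: [-3.141, 0.049, 1.721]
contact_force: [0.0, -0.9, -3.0]
grip_width: 19.7
finger_force: 30.0
[ 0.01162097 -0.92826985 -3.01919989] [ 0.23089866 -0.05777381  0.01865396] [455.11443072 264.73735136 174.52168648] [-179.99373197    2.83197592   98.59413119]
top -10 7 [27.5 28.5 28.7] [ 2.1 11.3]
top 0 13 [28.2 36.5 38.4] [-0.1 11.4]
top 10 31 [23.3 26.8 28. ] [-2.3 10. ]
top 20 32 [22.7 25.1 25.4] [-3.8  6.2]
top 30 31 [27.1 30.3 30.6] [-8.   9.8]
top 40 59 [45.6 48.8 49.6] [-11.4  10.4]
top 50 72 [41.7 43.7 45. ] [-11.2  10.9]
top 60 77 [41.9 44.3 45.1] [-11.7  11. ]
top 70 73 [42.4 44.2 45.4] [-10.8  11.2]
top 80 76 [42.9 44.6 45.5] [-11.3  11.2]
top 90 71 [42.9 45.2 46.2] [-11.6  11. ]
top 100 101 [43.2 51.4 52.5] [-11.1  11.4]
top 110 33 [26.5 27.2 28. ] [-4.   5.9]
top 120 30 [27.1 30.2 30.5] [-4.1  5.7]
top 130 34 [26.9 29.1 29.4] [-4.1  5.6]
top 140 29 [26.3 29.  29.9] [-3.5  6.4]
side -40 44 [25.1 26.5 27.1] [-9.3 10.3]
side -30 29 [25.9 27.3 27.4] [-8.1  9.7]
side -20 64 [26.7 44.  56.7] [-11.9  11.2]
side -10 46 [27.4 45.  46.2] [-11.8  10.6]
side 0 22 [27.2 43.5 55.2] [-11.9   7. ]
side 20 12 [22.5 23.6 23.8] [-3.5  4.8]
side 30 42 [25.3 30.9 31.2] [-10.9   3.8]
side 40 41 [43.7 48.4 49.3] [-11.7   4.2]
wrist -40 1290 [25.8 27.1 27.5] [-9.5  8.8]
wrist -30 876 [26.8 27.6 28. ] [-9.7  9.1]
wrist -20 933 [27.3 31.8 40.6] [-10.8  11.8]
wrist -10 1023 [27.7 36.1 60.8] [-11.4  11.9]
wrist 0 225 [46.3 55.5 59.2] [-11.7  11.9]
wrist 10 15 [24.4 25.  37.9] [-3.3  7.7]
wrist 20 321 [23.8 24.7 25.2] [-5.4  4.6]
wrist 30 531 [22.7 24.8 25.3] [-10.2   9.3]
wrist 40 62 [10.8 17.8 19.1] [-11.8  11.9]
```

View pics/z8.png

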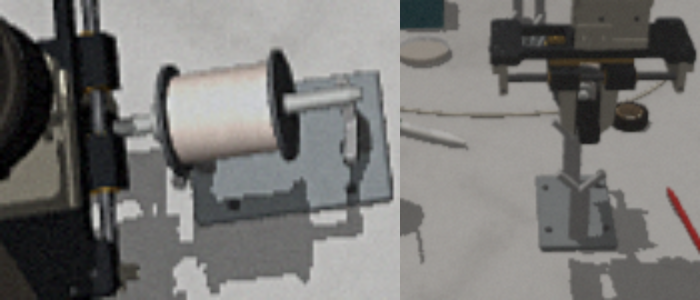

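Run:
```python
from h import *
go((455,265,175),(98.6,2.82),(454.9,264.9,78),(98.6,1.0))
```

```text
turn [0.   1.82 0.  ] shift [ 0.0047 -0.0001  0.0969]
```

```bash
python3 -m handwheel '[[[0,0.6,0],[0.0005,0,0.01],0],[[0,1.2,0],[0.001,0,0.025],0],[[0,1.82,0],[0.002,0,0.045],0],[[0,1.82,0],[0.003,0,0.065],0],[[0,1.82,0],[0.004,0,0.08],0],[[0,1.82,0],[0.0045,0,0.09],0],[[0,1.82,0],[0.0047,0,0.097],0],[[0,1.82,0],[0.0047,0,0.097],0]]'
python3 - <<'E'
from h import *
o=get_obs();print(o['contact_force'],o['moment'],o['tool_pos'],np.degrees(o['tcp_rot']))
t=o['tool_pos'];yaw=98.6
d=np.array([-np.cos(np.radians(yaw)),-np.sin(np.radians(yaw))]);n=np.array([-d[1],d[0]])
c=capture('top');P=cloud(c);A=(P[...,:2]-t[:2])@d;L=(P[...,:2]-t[:2])@n
for lo in(20,50,60,70,80,90,110,120,130,140,150):
    k=(abs(L)<8)&(P[...,2]>t[2]+5)&(P[...,2]<t[2]+65)&(A>lo)&(A<=lo+10)
    if k.sum()>5:print(lo,k.sum(),np.percentile(P[...,2][k],[50,90]).round(1))
E
```

```text
time: 19.95
tool_pos: [454.5, 264.6, 76.8]
tcp_rot: [-3.14, 0.017, 1.721]
contact_force: [-0.1, -0.4, -2.8]
grip_width: 19.6
finger_force: 30.0
[-0.09429001 -0.40277163 -2.81292266] [ 0.16451424 -0.08747791 -0.00498074] [454.51360412 264.56393213  76.82594913] [-179.92146206    1.00231676   98.5822867 ]
20 32 [ 98.3 100.2]
50 39 [117.2 119.5]
60 40 [117.1 119.4]
70 38 [117.6 119.6]
80 38 [117.8 119.8]
90 40 [117.9 119.4]
110 26 [ 99.6 102.1]
120 29 [ 99.1 101.4]
130 30 [100.3 102.1]
140 24 [ 99.8 101.5]
```

Nearly level; lower slowly until the forks take the load.

```bash
python3 -m handwheel '[[[0,0.3,0],[0,0,0.0015],0],[[0,0.3,0],[0,0,0.003],0],[[0,0.3,0],[0,0,0.0045],0],[[0,0.3,0],[0,0,0.0045],0]]'
```

```text
time: 20.4
tool_pos: [454.8, 264.9, 73.2]
tcp_rot: [3.142, 0.012, 1.721]
contact_force: [0.1, 0.6, -3.5]
grip_width: 19.9
finger_force: 30.0
```

```bash
python3 -m handwheel '[[[0,0,0],[0,0,0.0005],0],[[0,0,0],[0,0,0.001],0],[[0,0,0],[0,0,0.001],0]]'
```

```text
time: 20.7
tool_pos: [454.8, 264.9, 72.1]
tcp_rot: [-3.142, 0.012, 1.721]
contact_force: [0.2, 0.3, -3.3]
grip_width: 19.7
finger_force: 30.0
```

```bash
python3 -m handwheel '[[[0,0,0],[0,0,0.0005],0],[[0,0,0],[0,0,0.001],0],[[0,0,0],[0,0,0.001],0]]'
```

```text
time: 21.0
tool_pos: [455.0, 264.9, 71.4]
tcp_rot: [3.141, 0.012, 1.721]
contact_force: [-0.4, 0.2, 0.1]
grip_width: 19.9
finger_force: 30.0
```

```bash
python3 -m handwheel '[[[0,0,0],[0,0,0.0005],0],[[0,0,0],[0,0,0.0005],0],[[0,0,0],[0,0,0.0005],0]]'; python3 -c "
from h import *
print(get_obs()['moment'])"
```

```text
time: 21.3
tool_pos: [455.1, 265.0, 71.3]
tcp_rot: [3.141, 0.012, 1.721]
contact_force: [-2.8, -0.5, 5.0]
grip_width: 19.7
finger_force: 30.0
[-0.07246911  0.16838863 -0.05643849]
```

```bash
python3 -m handwheel '[[[0,0,0],[0,0,-0.0005],0],[[0,0,0],[0,0,-0.0005],0.5],[[0,0,0],[0,0,-0.0005],0.7],[[0,0,0],[0,0,-0.0005],0.7],[[0,0,0],[0,0,-0.0005],0.7],[[0,0,0],[0,0,-0.0005],0.7],[[0,0,0],[0,0,-0.0005],0.7],[[0,0,0],[0,0,-0.0005],0.7],[[0,0,0],[0,0,-0.0005],0.7]]'
```

```text
time: 22.2
tool_pos: [454.8, 264.9, 71.1]
tcp_rot: [3.142, 0.012, 1.721]
contact_force: [-0.5, -0.1, -0.1]
grip_width: 64.3
finger_force: 0.0
```

```bash
python3 -m handwheel '[[[0,0,0],[0,0,-0.01],0.7],[[0,0,0],[0,0,-0.03],0.7],[[0,0,0],[0,0,-0.07],0.7],[[0,0,0],[0,0,-0.12],0.7],[[0,0,0],[0.05,0,-0.13],0.7],[[0,0,0],[0.1,0,-0.13],0.7],[[0,0,0],[0.1,0,-0.13],0.7],[[0,0,0],[0.1,0,-0.13],0.7]]'
python3 - <<'E'
from h import *
t=np.array([454.8,264.9]);yaw=98.6
d=np.array([-np.cos(np.radians(yaw)),-np.sin(np.radians(yaw))]);n=np.array([-d[1],d[0]])
ims=[]
for nm in('top','side'):
    c=capture(nm);P=cloud(c);A=(P[...,:2]-t)@d;L=(P[...,:2]-t)@n;im=c['image'][:,:,::-1]
    ims.append(cv2.resize(im[170:260,90:210] if nm=='top' else im[180:280,200:333],(400,300),interpolation=cv2.INTER_CUBIC))
    for lo in range(-50,160,10):
        k=(abs(L)<6)&(P[...,2]>80)&(P[...,2]<140)&(A>lo)&(A<=lo+10)
        if k.sum()>5:print(nm,lo,k.sum(),np.percentile(P[...,2][k],[50,90]).round(1),round(np.median(L[k]),1))
cv2.imwrite('pics/z9.png',np.hstack(ims))
E
```

```text
time: 23.0
tool_pos: [439.0, 366.2, 200.3]
tcp_rot: [3.141, 0.012, 1.723]
contact_force: [0.2, -0.5, -0.8]
grip_width: 64.0
finger_force: 0.0
top -40 29 [ 98.7 101. ] -0.0
top -30 26 [ 99.2 101.5] -0.5
top -20 28 [ 99.4 100.7] -0.2
top -10 30 [ 98.9 100.9] -0.3
top 0 29 [ 99.6 100.5] 0.6
top 10 33 [94.6 98.8] -0.3
top 20 25 [93.4 96.2] 0.4
top 30 22 [ 97.3 100.4] -0.1
top 40 24 [116.6 120.1] 0.7
top 50 28 [111.1 113.6] 0.6
top 60 28 [111.3 113.9] -0.6
top 70 31 [112.  114.3] -0.5
top 80 29 [111.8 113.6] 0.5
top 90 30 [111.7 114.1] 0.2
top 100 37 [111.9 119.2] -0.7
top 110 25 [92.8 95.4] 0.9
top 120 26 [93.  95.6] 0.4
top 130 26 [93.2 94.6] -0.6
top 140 24 [92.5 94.6] 0.5
side -50 40 [90.4 97.4] 0.1
side -40 21 [98.8 99.4] -0.8
side -30 17 [98.8 99.5] 0.3
side -20 15 [97.8 99.3] 1.0
side -10 18 [ 98.5 100. ] -0.8
side 0 15 [98.2 99.3] -0.5
side 20 13 [92.6 94.5] 1.9
side 30 33 [96.2 99.9] 0.8
side 40 44 [110.2 117.6] 0.5
side 60 13 [111.1 112.2] 0.9
side 70 13 [111.6 112.2] 0.0
side 80 12 [111.3 112.3] -0.7
side 90 11 [111.4 111.8] 1.1
side 100 22 [113.3 118.1] 0.2
```

View pics/z9.png

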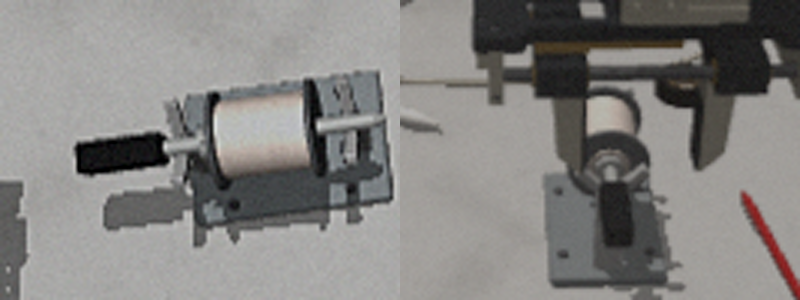

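```bash
python3 -c "
from plant import close_job
print(close_job())"
```

```text
the job is handed in; nothing more can be done
None
```

The job is handed in: the collar was pressed at about 13 N, after which the bush stopped moving and I took it as fully home. The spindle lies level in both forks with the roll hanging on it, the gripper clear, after about 23 s of the 72 s allowed.

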